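# Seat a sample jar in its roller bay and roll it until the label faces front

## Task

Push the green-lidded sample jar upright into its bay until it rests against both upright rubber rollers, then, still in the bay, roll it round with light fingertip pressure on its edge until its paper label faces straight out of the bay's open front. It is glass: never let it tip, press it gently, never harder than 15 N, and do not lift it. Leave the two neighbouring jars where they stand.

Things in the scene. Friction and masses are not known exactly. Their poses are not given: they have to be found in the camera images.
- jar: Sample jar: clear glass, part filled, green lid, one white paper label. Body 91 mm across and straight and round from 5 to 105 mm high; lid 81 mm across, top 142 mm high; 0.4 to 0.7 kg. Origin: centre of its underside, z up; the label is on its own -x side. Loose on the glazed counter (friction about 0.3) in front of the bay. Standing free it slides if pushed up to 100 mm high, and may tip if pushed higher.
- label (a point): Middle of the jar's paper label: on the glass, 45.5 mm out from the jar's axis along the jar's own -x, 50 mm above its underside.
- jar_band (a point): Point on the jar's axis, 95 mm above its underside: a good height for a fingertip to roll it once it is in the bay (any height from 40 to 105 mm serves there). Glass and rollers are hard: a millimetre more of motion adds about 4 N. About 6 N of pressure turns it; it follows a third to all of a stroke, as the fingertip slips.
- bay: Jar bay, fixed to the counter: wooden back board 190 mm wide, 130 mm high, its front face 87 mm behind the origin, carrying two upright rollers between steel arms (arm tops 115 mm high). Origin: on the counter, at the axis of a jar that touches both rollers. Its own -x points straight out of the open front, +x to the board, y along the board, z up.
- rollers (a point): Midway between the two free-turning black rubber rollers (24 mm in diameter, 13 to 107 mm high, axes 50 mm either side of this point along the bay's y), 29 mm behind the bay's origin. A fingertip pressing towards the jar's axis near the front (up to 25 degrees to the side a stroke starts, 45 to the side it ends) keeps the jar on both and turns it.
- jar_tall: Bystander: loose tall jar of ground coffee with a white lid, 80 mm across, 163 mm high, left (+y) of the bay. Origin: centre of its underside.
- jar_wide: Bystander: loose wide jar of ground coffee with a pale grey lid, 92 mm across, 167 mm high, right (-y) of the bay. Origin: centre of its underside. Beyond it, farther right, the counter is taken up by a tall roasting machine (from about y = -0.17 and x = 0.55 on): come to the work round its front, or high.
Not all that is in view belongs to the job. What is shaped like the jar but orange, pink or purple is not meant.

How it is judged:
By the outcome, as a careful person would: the job done as asked, in the order asked, and still so for the second after the job is handed in, with the robot touching nothing.
It also fails if it takes over 72 s, if anything falls off the work surface, if the arm or the gripper's body presses on something with over 40 N, if the wrist force passes 120 N, or if a joint passes its speed limit or range.

## Robot

A 6-joint arm with a two-finger parallel gripper is mounted at the origin on a cart in front of the work surface, level with it; the furniture and walls round the work are solid. World frame = base frame: x ahead of the robot, y to its left, z up, the work surface at z = 0. Lengths are in m, angles in rad, forces in N, time in s.
With the tool pointing down it reaches from about 0.2 to 0.875 m from the base axis. Payload 3.4 kg.
Tool frame: the origin (TCP) lies on the mounting face of the last link; the fingertips stand 199 mm ahead of it and the grasp point (between the pads) lies 180 mm ahead of it (manip.grasp_offset is the distance from the TCP to the grasp point, in m); z points along the fingers, x is the direction in which the jaws open and shut, and the axes are right-handed (so a half turn about z gives the same grasp; the last joint's range is limited). The gripper opens to 94 mm and grips with 3 to 60 N. Pads are 16 mm wide; open, the fingers measure 119 mm over their backs; the gripper's body (75 mm by 177 mm) begins 78 mm behind the grasp point.
Start: joints at [-1.326, 0.276, 1.505, -0, 1.361, -0.121], TCP at [0.206, -0.537, 0.405] pointing down, gripper open.
Joint ranges: [-2.89, 2.89], [-0.75, 2.08], [0.22, 2.7], [-1.18, 4.32], [0.11, 2.71], [-2.7, 2.7]. Speed limits (rad/s): [2.57, 2.57, 3.14, 3.14, 3.14, 3.14].

## Interface

Orientations are given as [roll, pitch, yaw] about the fixed x, y, z axes, in that order (R = Rz(yaw) Ry(pitch) Rx(roll)).
In Python, from rig import manip gives the robot as it stands.
- The arm moves only by the tool jog_arm, never from a script. Its argument "motion" is a list that holds one entry, the list of rows, each a list of 5 numbers: the shift along the world's x, y, z in units of 40 mm (1.0 is 40 mm), then the turn about the world's z in degrees, then the gripper command: -1 is shut, 1 is fully open, values between are in proportion. A call has 1 to 8 rows; each row is the pose to reach, as a shift and turn from the pose measured when the call began; what a row does not reach only later rows make up. A row lasts 1/8 s, in which the tool goes at most 62.5 mm and 10.7 degrees, less where a joint would pass 70% of its speed; a pose out of reach is approached as far as the arm can. A call with a gripper value outside its range is refused whole. The fingers move at their own pace and stop on an object; "newtons" is the grip in N (left out, the last holds). Time passes only in rows, so rows that repeat a pose let the fingers close. It gives the time, the measured TCP pose, the force and the opening at its end, in the units of the state.
- manip.get_state(): the state, without advancing time (a new reading comes with each control period).
- manip.camera(name): name is "scene" or "top"; returns a dict with "color" (420x560x3 uint8, red, green, blue), "range_z" (420x560 float32, m along the optical axis (not along the pixel's ray), 0 where there is no reading), "fov_y" (degrees; the focal length in pixels is half the picture's height over the tangent of half this angle, whatever the lens; pixels are square), "cx", "cy" (the principal point, pixels), "R" (3x3) and "t" (3): a world point X has camera coordinates R X + t. Camera axes: x right, y down, z forward; pixel columns grow to the right and rows downward; lengths in m; the calibration is good to about 2 mm. A picture is of the moment at which its call begins.
- manip.close_job(): hands the job in, once; it reports no verdict.
The state is a dict: "t": time; "joints": joint angles; "qvel": joint speeds; "joint_efforts": joint torques, N m; "tcp_pos": TCP position; "eef_rot": TCP orientation; "wrist_force": force on the tool from outside, world axes, zero at the start; "moment": the same for the moment, N m; "opening": finger opening in m.
Only numpy, scipy, OpenCV 4.12 (cv2) and the standard library are available. Lean on these libraries where they do the work, as an engineer would, in place of code of your own. Each camera call takes 0.05 s, during which the arm holds its last target. There are 200 camera calls.

## Working session

There is one attempt and no reset: what is moved stays moved. The work goes in short steps, Python scripts to look and compute and a tool call to move; the robot and the scene stay as the last step left them, time stands still between calls to the robot, and variables do not carry over. Pictures are saved under pics/ and viewed, about 8 in all and at most 12, crops included, and the job is handed in when it is done.

Besides the shell and the picture viewer there is one more tool, called after "Request:" as name(argument=value, ...) on one line, values as JSON. jog_arm: Moves the arm, as the interface text tells. Its arguments: {"type":"object","properties":{"motion":{"type":"array"},"newtons":{"type":"number"}},"required":["motion"]}

```bash
ls; mkdir -p pics; cat > h.py <<'E'
import numpy as np, cv2
from rig import manip
def cam(n):
    c=manip.camera(n); c['f']=c['color'].shape[0]/2/np.tan(np.radians(c['fov_y'])/2); return c
def save(c,p,box=None,s=1):
    im=c['color'][...,::-1]
    if box: im=im[box[1]:box[3],box[0]:box[2]]
    cv2.imwrite('pics/'+p,cv2.resize(im,None,fx=s,fy=s,interpolation=cv2.INTER_CUBIC))
def ray(c,u,v):
    R,t=np.array(c['R']),np.array(c['t'])
    d=R.T@np.array([(u-c['cx'])/c['f'],(v-c['cy'])/c['f'],1]); return -R.T@t,d
def onz(c,u,v,z):
    o,d=ray(c,u,v); return o+d*(z-o[2])/d[2]
def pix(c,X):
    p=np.array(c['R'])@np.array(X)+np.array(c['t']); return c['cx']+c['f']*p[0]/p[2],c['cy']+c['f']*p[1]/p[2]
def cloud(c):
    v,u=np.indices(c['range_z'].shape); z=c['range_z']
    P=np.stack([(u-c['cx'])/c['f']*z,(v-c['cy'])/c['f']*z,z],-1)
    return (P-np.array(c['t']))@np.array(c['R'])
E
python3 - <<'E'
from h import *
for n in('scene','top'):
    c=cam(n); save(c,n+'0.png'); print(n,c['fov_y'],c['cx'],c['cy'],-np.array(c['R']).T@c['t'],np.array(c['R'])[2])
print(manip.get_state(),manip.grasp_offset)
E
```

```text
pics
scene 50.451003189581655 275.17978078407793 208.62169582154525 [ 0.28045279 -0.43126056  0.69437339] [ 0.34254316  0.65091769 -0.6774735 ]
top 50.36050310423612 273.013991924007 201.4203276408017 [-0.02516489  0.181882    0.86040823] [ 0.61170886 -0.0307102  -0.79048666]
{'t': 0.1, 'joints': array([-1.32600221e+00,  2.76504305e-01,  1.50598269e+00, -1.52138572e-05,
        1.36069086e+00, -1.20997552e-01]), 'qvel': array([ 0.00021678, -0.00061123, -0.00129745,  0.0005863 ,  0.00085561,
        0.00122105]), 'joint_efforts': array([ 1.52282777e-03, -4.05454624e+01, -2.37779975e+01,  7.03429151e-02,
        2.98781111e-02, -5.20966182e-05]), 'tcp_pos': array([ 0.20561947, -0.53678025,  0.40391614]), 'eef_rot': array([-3.14141608e+00,  1.57540340e-03, -1.20500133e+00]), 'wrist_force': array([-1.22998411,  0.14728464,  0.14065247]), 'moment': array([ 0.05069665, -0.03031148, -0.05414789]), 'opening': 0.09373354104573602} 0.1804
```

View pics/scene0.png

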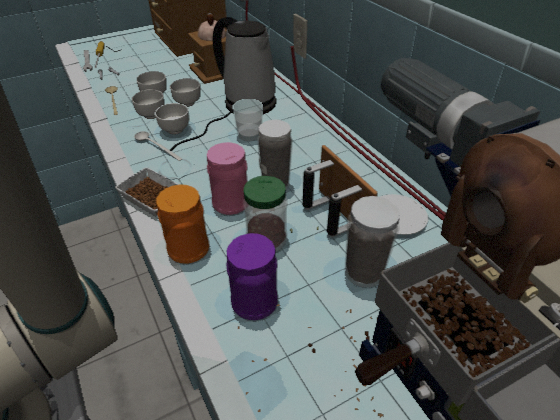

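View pics/top0.png

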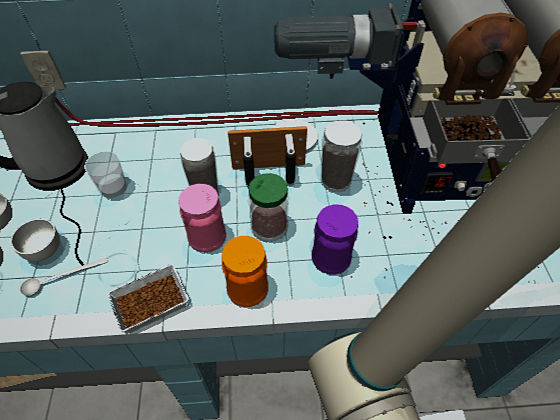

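The candidates in the scene view are orange (183,225), pink (228,178), purple (252,275) and green-lidded (265,212). Only the green-lidded clear jar, at (268,205) in top, fits the description. I'll confirm it in one crop and measure.

```bash
cat > m.py <<'E'
from h import *
def circ(P,r=None):
    c,rr=cv2.minEnclosingCircle(P[:,:2].astype(np.float32)); return np.round(c,4),round(rr,4)
def lid(c,P,lo,hi,x0,z0,z1):
    hsv=cv2.cvtColor(c['color'],cv2.COLOR_RGB2HSV)
    m=cv2.inRange(hsv,lo,hi)>0
    m&=(P[...,2]>z0)&(P[...,2]<z1)&(np.hypot(P[...,0]-x0[0],P[...,1]-x0[1])<.07)
    return m
E
python3 - <<'E'
from m import *
ims=[]
for n,b in(('scene',(215,160,415,290)),('top',(170,110,370,240))):
    c=cam(n);P=cloud(c);hsv=cv2.cvtColor(c['color'],cv2.COLOR_RGB2HSV)
    for nm,lo,hi in(('green',(45,90,30),(85,255,255)),('orange',(5,180,80),(18,255,255)),('purple',(128,120,60),(150,255,255)),('pink',(155,80,80),(178,255,255))):
        m=(cv2.inRange(hsv,lo,hi)>0)&(P[...,2]>.02)&(P[...,2]<.2)
        Q=P[m]
        if len(Q)<20: print(nm,len(Q));continue
        h=np.percentile(Q[:,2],98);T=Q[Q[:,2]>h-.008]
        print(n,nm,len(T),'top',round(h,3),circ(T),T[:,:2].min(0).round(3),T[:,:2].max(0).round(3))
    # other tall tops
    for nm,(u,v) in (('tall',(275,131) if n=='scene' else (198,150)),('wide',(375,210) if n=='scene' else (341,135))):
        p=P[v,u]; print(nm,p.round(3))
        m=(np.hypot(P[...,0]-p[0],P[...,1]-p[1])<.07)&(abs(P[...,2]-p[2])<.006); print(' ',circ(P[m]),m.sum())
    # bay: black rollers, brown board
    m=(hsv[...,2]<45)&(P[...,2]>.02)&(P[...,2]<.112)&(P[...,0]>.5)&(P[...,0]<.85)&(abs(P[...,1])<.25)
    k,l,s,ce=cv2.connectedComponentsWithStats(m.astype(np.uint8))
    for i in range(1,k):
        if s[i,4]>40: Q=P[l==i]; print('blk',s[i],np.median(Q,0).round(4),Q.min(0).round(3),Q.max(0).round(3))
    m=(cv2.inRange(hsv,(5,90,40),(20,255,220))>0)&(P[...,0]>.55)&(P[...,0]<.9)&(P[...,2]>.02)&(P[...,2]<.14)&(abs(P[...,1])<.25)
    Q=P[m]; print('board',len(Q),Q.min(0).round(3),Q.max(0).round(3))
    b=c['color'][b[1]:b[3],b[0]:b[2],::-1]; ims.append(cv2.resize(b,None,fx=4,fy=4,interpolation=cv2.INTER_CUBIC)[:300*2])
im=np.hstack([cv2.resize(i,(400,260)) for i in ims]); 
c1=np.hstack(ims); cv2.imwrite('pics/crop1.png',cv2.resize(np.vstack(ims),(560,728))[:600] if 0 else cv2.resize(np.vstack(ims),None,fx=.57,fy=.57))
E
```

```text
scene green 814 top 0.145 (array([0.3782, 0.0882]), 0.2423) [ 0.155 -0.016] [0.609 0.199]
scene orange 986 top 0.144 (array([0.4125, 0.2155]), 0.0419) [0.373 0.174] [0.451 0.256]
scene purple 1395 top 0.144 (array([0.4762, 0.0294]), 0.0418) [ 0.435 -0.01 ] [0.515 0.07 ]
scene pink 236 top 0.143 (array([0.5489, 0.3   ]), 0.0392) [0.511 0.264] [0.587 0.339]
tall [0.669 0.301 0.161]
  (array([0.6729, 0.3104]), 0.0368) 532
wide [ 0.696 -0.012  0.167]
  (array([ 0.6951, -0.0147]), 0.0438) 1307
blk [320 164  30  31 423] [0.7547 0.196  0.0692] [0.735 0.136 0.02 ] [0.757 0.241 0.111]
blk [303 172  11  34 311] [0.6896 0.1928 0.0677] [0.683 0.188 0.02 ] [0.702 0.207 0.11 ]
blk [327 190  41  43 520] [0.6937 0.0961 0.0685] [0.684 0.077 0.02 ] [0.758 0.155 0.111]
blk [346 237  44  45 851] [ 0.661  -0.0371  0.0702] [ 0.651 -0.059  0.02 ] [0.704 0.    0.112]
blk [373 311  27  43 618] [ 0.6053 -0.1723  0.0793] [ 0.592 -0.212  0.02 ] [ 0.609 -0.15   0.112]
blk [360 339  19  20 201] [ 0.5808 -0.1703  0.0392] [ 0.578 -0.177  0.02 ] [ 0.6   -0.155  0.05 ]
blk [393 358  29  34 501] [ 0.5994 -0.2411  0.07
[... 314 characters left out ...]
8, 0.031 ]), 0.0416) [ 0.432 -0.008] [0.513 0.071]
top pink 820 top 0.146 (array([0.7331, 0.4946]), 0.3048) [0.507 0.268] [0.948 0.711]
tall [0.668 0.308 0.163]
  (array([0.6705, 0.3114]), 0.0377) 654
wide [ 0.684 -0.007  0.169]
  (array([ 0.6942, -0.0128]), 0.0434) 795
blk [ 383  104   70  107 1991] [ 0.606  -0.1605  0.0689] [ 0.574 -0.25   0.02 ] [ 0.85  -0.133  0.112]
blk [243 144  12  41 259] [0.6848 0.2031 0.0736] [0.68  0.189 0.021] [0.754 0.218 0.111]
blk [285 148  12  35 277] [0.6856 0.1042 0.0682] [0.679 0.082 0.021] [0.756 0.113 0.112]
blk [322 155  33  34 674] [ 0.6572 -0.      0.0693] [ 0.648 -0.041  0.02 ] [0.687 0.029 0.112]
board 2029 [ 0.55  -0.228  0.02 ] [0.763 0.247 0.134]
```

View pics/crop1.png

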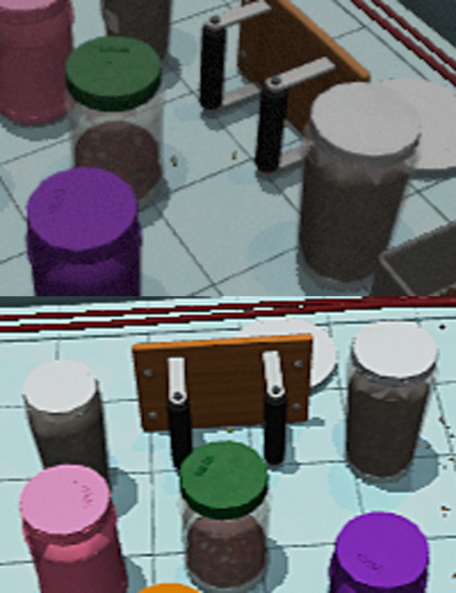

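The crop confirms the green-lidded clear jar: scene crop (112,120), top crop (224,515). No label is visible from either camera, so it faces back or left. Next come the exact jar and bay positions.

```bash
cat >> m.py <<'E'
from scipy.optimize import least_squares
def cfit(Q,r):
    f=least_squares(lambda c:np.hypot(Q[:,0]-c[0],Q[:,1]-c[1])-r,np.median(Q[:,:2],0)+[.01,0],loss='soft_l1',f_scale=.001); return f.x.round(4),np.abs(f.fun).mean().round(4)
def jar(c,P,near):
    m=lid(c,P,(45,90,30),(85,255,255),near,.132,.16); m=cv2.morphologyEx(m.astype(np.uint8),cv2.MORPH_OPEN,np.ones((3,3)))>0
    v,u=np.nonzero(m); X=np.array([onz(c,a,b,.142) for a,b in zip(u,v)]); 
    Q=P[m]; T=Q[Q[:,2]>.138]
    return 'mec-depth',circ(T),np.median(T[:,2]).round(4),'mean-ray top',X[Q[:,2]>.138].mean(0).round(4),circ(X[Q[:,2]>.138])
E
python3 - <<'E'
from m import *
for n in('scene','top'):
    c=cam(n);P=cloud(c);hsv=cv2.cvtColor(c['color'],cv2.COLOR_RGB2HSV)
    print(n,jar(c,P,(.57,.145)))
    for y0 in(.2,.1):
        m=(hsv[...,2]<60)&(P[...,2]>.03)&(P[...,2]<.1)&(abs(P[...,0]-.69)<.02)&(abs(P[...,1]-y0)<.025)
        print('roller',m.sum(),cfit(P[m],.012))
    m=(cv2.inRange(hsv,(5,90,40),(20,255,220))>0)&(abs(P[...,0]-.75)<.03)&(P[...,2]>.03)&(P[...,2]<.12)&(P[...,1]>.03)&(P[...,1]<.26)
    Q=P[m]; f=cv2.fitLine(Q[:,:2].astype(np.float32),cv2.DIST_HUBER,0,.01,.01).ravel(); print('board',m.sum(),f.round(4),np.degrees(np.arctan2(-f[0]*np.sign(f[1]),abs(f[1]))).round(2), Q[:,1].min(),Q[:,1].max())
E
```

```text
scene ('mec-depth', (array([0.5692, 0.16  ]), 0.0411), np.float64(0.142), 'mean-ray top', array([0.5661, 0.1569, 0.142 ]), (array([0.5687, 0.1574]), 0.0415))
roller 245 (array([0.6966, 0.2015]), np.float64(0.0009))
roller 278 (array([0.6972, 0.1019]), np.float64(0.0008))
board 928 [ 0.0061 -1.      0.7548  0.1671] 0.35 0.06281848458096785 0.243675764609907
top ('mec-depth', (array([0.5681, 0.1625]), 0.0417), np.float64(0.1435), 'mean-ray top', array([0.5673, 0.1624, 0.142 ]), (array([0.5685, 0.1629]), 0.0411))
roller 182 (array([0.6946, 0.2012]), np.float64(0.0009))
roller 184 (array([0.6955, 0.1015]), np.float64(0.0008))
board 1489 [ 0.0058 -1.      0.7529  0.1548] 0.33 0.060021636315637214 0.24644077058839717
```

Two-view fix: jar at (0.568, 0.160). The rollers are 99.7 mm apart (the description says 100), so the bay origin is about (0.667, 0.151) with yaw about 0.4°. The board face at x = 0.754 agrees. I'll go to a point above the front of the jar.

Request:
jog_arm(motion=[[[0.4,1.1,0,-3,0.06],[0.9,2.3,0,-6,0.06],[1.4,3.6,0,-9,0.06],[1.9,4.9,0,-12,0.06],[2.4,6.2,0,-15,0.06],[2.9,7.5,0,-18,0.06],[3.4,8.8,0,-21,0.06],[3.9,10.0,0,-21,0.06]]])

```text
t: 1.3
tcp_pos: [0.3618, -0.1351, 0.4047]
eef_rot: [-3.141, 0.0, -1.572]
wrist_force: [0.8, -0.4, 0.3]
opening: 0.0499
```

Request:
jog_arm(motion=[[[0.5,1.2,0,0,0.06],[1.1,2.5,0,0,0.06],[1.7,3.8,0,0,0.06],[2.3,5.1,0,0,0.06],[2.9,6.4,0,0,0.06],[3.33,7.38,0,0,0.06],[3.33,7.38,-0.5,0,0.06],[3.33,7.38,-1.0,0,0.06]]])

```text
t: 2.3
tcp_pos: [0.4951, 0.161, 0.3641]
eef_rot: [-3.14, 0.0, -1.57]
wrist_force: [-0.6, 0.7, 0.5]
opening: 0.0498
```

Request:
jog_arm(motion=[[[0,0,-1.0,0,0.06],[0,0,-2.0,0,0.06],[0,0,-2.5,0,0.06],[0,0,-2.5,0,0.06],[0.2,0,-2.5,0,0.06],[0.4,0,-2.5,0,0.06],[0.5,0,-2.5,0,0.06],[0.55,0,-2.5,0,0.06]]])

```text
t: 3.3
tcp_pos: [0.5177, 0.1609, 0.2645]
eef_rot: [-3.139, 0.0, -1.571]
wrist_force: [-0.2, 0.7, -0.7]
opening: 0.05
```

Request:
jog_arm(motion=[[[0.05,0,0,0,0.06],[0.1,0,0,0,0.06],[0.15,0,0,0,0.06],[0.22,-0.01,0,0,0.06],[0.32,-0.02,0,0,0.06],[0.42,-0.03,0,0,0.06],[0.54,-0.05,0,0,0.06],[0.66,-0.06,0,0,0.06]]])

```text
t: 4.3
tcp_pos: [0.5444, 0.1584, 0.2644]
eef_rot: [-3.14, 0.0, -1.571]
wrist_force: [-2.3, -0.1, 1.8]
opening: 0.0498
```

```bash
python3 - <<'E'
from m import *
c=cam('top');P=cloud(c);print(jar(c,P,(.58,.16)));save(c,'push1.png',(180,110,380,250),4)
c=cam('scene');P=cloud(c);print(jar(c,P,(.58,.16)))
E
```

```text
('mec-depth', (array([0.559 , 0.1418]), 0.0056), np.float64(0.144), 'mean-ray top', array([0.5599, 0.1417, 0.142 ]), (array([0.5599, 0.1417]), 0.005))
('mec-depth', (array([0.6135, 0.1591]), 0.032), np.float64(0.1419), 'mean-ray top', array([0.6153, 0.1643, 0.142 ]), (array([0.6138, 0.1597]), 0.0329))
```

Request:
jog_arm(motion=[[[0.12,-0.02,0,0,0.06],[0.26,-0.03,0,0,0.06],[0.4,-0.05,0,0,0.06],[0.55,-0.06,0,0,0.06],[0.7,-0.08,0,0,0.06],[0.85,-0.1,0,0,0.06],[1.0,-0.11,0,0,0.06],[1.15,-0.13,0,0,0.06]]])

```text
t: 5.4
tcp_pos: [0.5914, 0.1532, 0.2644]
eef_rot: [-3.138, 0.0, -1.571]
wrist_force: [-2.5, 0.3, 0.8]
opening: 0.0496
```

Request:
jog_arm(motion=[[[0.1,-0.01,0,0,0.06],[0.2,-0.02,0,0,0.06],[0.28,-0.03,0,0,0.06],[0.34,-0.03,0,0,0.06],[0.38,-0.03,0,0,0.06],[0.42,-0.03,0,0,0.06],[0.46,-0.03,0,0,0.06],[0.5,-0.03,0,0,0.06]]])

```text
t: 6.4
tcp_pos: [0.6115, 0.152, 0.2644]
eef_rot: [-3.138, 0.0, -1.571]
wrist_force: [-3.7, -0.2, 1.1]
opening: 0.05
```

Request:
jog_arm(motion=[[[0.03,0,0,0,0.06],[0.06,0,0,0,0.06],[0.09,0,0,0,0.06],[0.12,0,0,0,0.06]]])

```text
t: 6.9
tcp_pos: [0.6163, 0.152, 0.2644]
eef_rot: [-3.138, 0.0, -1.571]
wrist_force: [-2.9, 0.3, 0.7]
opening: 0.0497
```

Request:
jog_arm(motion=[[[0.02,0,0,0,0.06],[0.04,0,0,0,0.06]]])

```text
t: 7.15
tcp_pos: [0.618, 0.152, 0.2644]
eef_rot: [-3.138, 0.0, -1.571]
wrist_force: [-2.7, 0.7, 0.5]
opening: 0.0499
```

Request:
jog_arm(motion=[[[0.02,0,0,0,0.06],[0.04,0,0,0,0.06]]])

```text
t: 7.4
tcp_pos: [0.6194, 0.1519, 0.2644]
eef_rot: [-3.139, -0.0, -1.571]
wrist_force: [-4.1, -0.2, 2.5]
opening: 0.0499
```

Request:
jog_arm(motion=[[[0.02,0,0,0,0.06],[0.03,0,0,0,0.06]]])

```text
t: 7.65
tcp_pos: [0.6203, 0.1518, 0.2643]
eef_rot: [-3.14, -0.001, -1.571]
wrist_force: [-4.5, -1.0, 2.0]
opening: 0.0495
```

Request:
jog_arm(motion=[[[0.015,0,0,0,0.06],[0.02,0,0,0,0.06]]])

```text
t: 7.9
tcp_pos: [0.6206, 0.1517, 0.2644]
eef_rot: [3.142, -0.001, -1.571]
wrist_force: [-5.2, -0.2, 3.5]
opening: 0.0496
```

Request:
jog_arm(motion=[[[0.015,0,0,0,0.06],[0.02,0,0,0,0.06]]])

```text
t: 8.15
tcp_pos: [0.6209, 0.1517, 0.2644]
eef_rot: [3.14, -0.001, -1.571]
wrist_force: [-5.3, -1.2, 4.5]
opening: 0.0494
```

Request:
jog_arm(motion=[[[-0.1,0,0,0,0.06],[-0.6,0,0,0,0.06],[-1.3,0,0,0,0.06],[-2.0,0,1.0,0,-0.5],[-2.6,-1.2,2.2,0,-1],[-2.6,-2.7,2.2,0,-1],[-2.6,-4.2,2.2,0,-1],[-2.6,-5.7,2.2,0,-1]]])

```text
t: 9.15
tcp_pos: [0.5177, -0.0783, 0.3534]
eef_rot: [-3.137, -0.002, -1.57]
wrist_force: [0.7, 0.8, -1.2]
opening: 0.0035
```

```bash
python3 - <<'E'
from m import *
print(manip.get_state()['tcp_pos'],manip.get_state()['opening'])
c=cam('top');P=cloud(c);print(jar(c,P,(.665,.15)));a=c['color'][80:230,200:350,::-1]
c=cam('scene');P=cloud(c);print(jar(c,P,(.665,.15)));b=c['color'][110:260,260:410,::-1]
cv2.imwrite('pics/in.png',cv2.resize(np.hstack([a,b]),(800,400),interpolation=cv2.INTER_CUBIC))
E
```

```text
[ 0.51767252 -0.07831641  0.35342477] 0.0034604519942125008
('mec-depth', (array([0.6649, 0.183 ]), 0.0236), np.float64(0.143), 'mean-ray top', array([0.6659, 0.1845, 0.142 ]), (array([0.6652, 0.183 ]), 0.0232))
  return _methods._mean(a, axis=axis, dtype=dtype,
  ret = ret.dtype.type(ret / rcount)
m.py:16: RuntimeWarning: Mean of empty slice.
  return 'mec-depth',circ(T),np.median(T[:,2]).round(4),'mean-ray top',X[Q[:,2]>.138].mean(0).round(4),circ(X[Q[:,2]>.138])
Traceback (most recent call last):
  File "m.py", line 16, in jar
    return 'mec-depth',circ(T),np.median(T[:,2]).round(4),'mean-ray top',X[Q[:,2]>.138].mean(0).round(4),circ(X[Q[:,2]>.138])
                                                                                                         ~~~~^^^^^^^^^^^^^^^^
  File "m.py", line 3, in circ
    c,rr=cv2.minEnclosingCircle(P[:,:2].astype(np.float32)); return np.round(c,4),round(rr,4)
                                ~^^^^^^
IndexError: too many indices for array: array is 1-dimensional, but 2 were indexed
```

Request:
jog_arm(motion=[[[-1.2,-1.0,0,0,-1],[-2.4,-2.0,0,0,-1],[-3.4,-3.0,0,0,-1],[-3.8,-4.0,0,0,-1]]])

```text
t: 9.75
tcp_pos: [0.3648, -0.2424, 0.3535]
eef_rot: [-3.135, -0.007, -1.578]
wrist_force: [0.5, -0.8, 0.1]
opening: 0.0007
```

```bash
sed -i "s/    Q=P\[m\]; T=Q/    if m.sum()<50: return None\n    Q=P[m]; T=Q/" m.py
cat > look.py <<'E'
from m import *
import sys
print(manip.get_state()['tcp_pos'].round(4))
I=[]
for n,(x,y) in(('top',(200,80)),('scene',(260,110))):
    c=cam(n);P=cloud(c);print(jar(c,P,(.667,.151)));I.append(c['color'][y:y+150,x:x+150,::-1])
    print('jar axis px at z=.05/.142 if seated',pix(c,(.667,.151,.05)),pix(c,(.667,.151,.142)))
cv2.imwrite('pics/'+sys.argv[1],cv2.resize(np.hstack(I),(800,400),interpolation=cv2.INTER_CUBIC))
E
python3 look.py in.png
```

```text
[ 0.3648 -0.2424  0.3535]
('mec-depth', (array([0.6663, 0.1528]), 0.0419), np.float64(0.1434), 'mean-ray top', array([0.6653, 0.1524, 0.142 ]), (array([0.6651, 0.1519]), 0.0418))
jar axis px at z=.05/.142 if seated (np.float64(270.98002660910305), np.float64(179.92873777404253)) (np.float64(270.3428524727138), np.float64(152.99237586188548))
('mec-depth', (array([0.6781, 0.123 ]), 0.0259), np.float64(0.1415), 'mean-ray top', array([0.6779, 0.1226, 0.142 ]), (array([0.6781, 0.1196]), 0.0271))
jar axis px at z=.05/.142 if seated (np.float64(308.54572266345536), np.float64(209.3814846873565)) (np.float64(310.2620592287973), np.float64(175.38084669120846))
```

View pics/in.png

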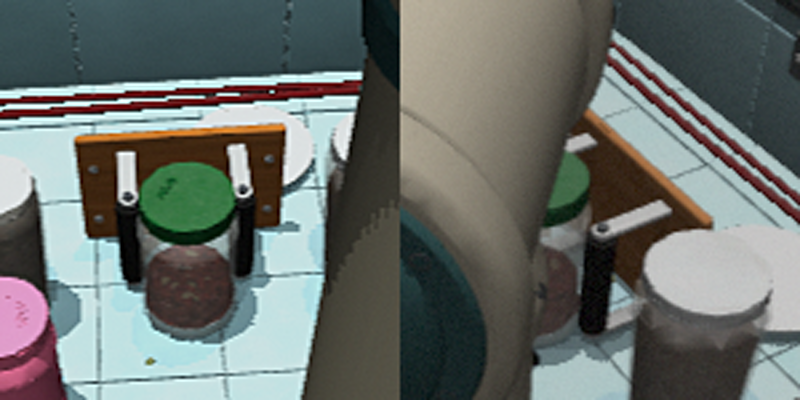

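The jar is seated: top view gives the axis at (0.665, 0.152) and shows it against both rollers, with bare glass and contents at the front (crop 190,290) and no label. The scene view is blocked by the arm. The label must face back or left, so I'll roll counter-clockwise, stroking from left to right.

Request:
jog_arm(motion=[[[0.7,1.3,0.3,0,-1],[1.4,2.6,0.3,-4,-1],[2.1,3.9,0.3,-8,-1],[2.8,5.2,0.3,-12,-1],[3.6,6.5,0.3,-16,-1],[4.4,7.8,0.3,-20,-1],[5.2,9.1,0.3,-22,-1],[5.9,10.4,0.3,-22,-1]]])

```text
t: 10.85
tcp_pos: [0.6027, 0.1752, 0.3657]
eef_rot: [-3.133, -0.008, -1.964]
wrist_force: [-0.1, -1.1, -1.0]
opening: 0.0006
```

Request:
jog_arm(motion=[[[0,0.1,-1.0,0,-1],[0,0.1,-1.9,0,-1],[0,0.1,-2.1,0,-1],[0,0.1,-2.1,0,-1]]])

```text
t: 11.35
tcp_pos: [0.6029, 0.18, 0.282]
eef_rot: [-3.132, -0.007, -1.963]
wrist_force: [-0.5, -0.7, 0.5]
opening: 0.0006
```

Request:
jog_arm(motion=[[[0.15,-0.07,0,0,-1],[0.28,-0.125,0,0,-1],[0.34,-0.15,0,0,-1],[0.36,-0.16,0,0,-1],[0.36,-0.16,0,0,-1]]])

```text
t: 11.98
tcp_pos: [0.6159, 0.1743, 0.2829]
eef_rot: [-3.137, -0.006, -1.964]
wrist_force: [-5.8, 3.3, 5.7]
opening: 0.0008
```

Request:
jog_arm(motion=[[[0.02,-0.01,0,0,-1],[0.02,-0.01,0,0,-1]]])

```text
t: 12.22
tcp_pos: [0.6162, 0.1741, 0.2831]
eef_rot: [-3.139, -0.006, -1.965]
wrist_force: [-4.5, 2.8, 1.6]
opening: 0.0004
```

Request:
jog_arm(motion=[[[-0.02,-0.1,0,4,-1],[-0.04,-0.2,0,8,-1],[-0.06,-0.29,0,12,-1],[-0.075,-0.38,0,16,-1]]])

```text
t: 12.72
tcp_pos: [0.6125, 0.1591, 0.2831]
eef_rot: [-3.141, -0.005, -1.684]
wrist_force: [-4.3, 2.3, 1.7]
opening: 0.0007
```

Request:
jog_arm(motion=[[[0.01,-0.1,0,4,-1],[0.018,-0.19,0,8,-1],[0.025,-0.28,0,12,-1],[0.03,-0.375,0,16,-1],[0.05,-0.465,0,20,-1],[0.07,-0.56,0,24,-1]]])

```text
t: 13.48
tcp_pos: [0.6146, 0.1363, 0.2831]
eef_rot: [3.139, -0.005, -1.263]
wrist_force: [-3.6, 1.2, 1.9]
opening: 0.0003
```

Request:
jog_arm(motion=[[[0.03,-0.09,0,4,-1],[0.063,-0.175,0,8,-1],[0.105,-0.26,0,12,-1],[0.15,-0.337,0,16,-1],[0.2,-0.42,0,20,-1],[0.26,-0.49,0,24,-1]]])

```text
t: 14.22
tcp_pos: [0.6256, 0.1158, 0.2832]
eef_rot: [3.139, -0.007, -0.842]
wrist_force: [-0.9, 0.8, -0.4]
opening: 0.0009
```

```bash
cat > arc.py <<'E'
import sys,numpy as np
# usage: x y yaw_deg R th...   rows relative to measured pose, J fixed
J=np.array([.6665,.1528]); x,y,yaw,R=map(float,sys.argv[1:5])
for t in map(float,sys.argv[5:]):
    a=np.radians(t); p=J+R*np.array([-np.cos(a),np.sin(a)]); print([*np.round((p-[x,y])/.04,2).tolist(),0,round(-90-t-yaw,1)])
E
python3 arc.py .6029 .181 -114 .0532 24 20 16 12 8 4 0 -4 -8 -12 -16 -20 -24 -28 -32 -36 -40 -44
```

```text
[0.37, -0.16, 0, 0.0]
[0.34, -0.25, 0, 4.0]
[0.31, -0.34, 0, 8.0]
[0.29, -0.43, 0, 12.0]
[0.27, -0.52, 0, 16.0]
[0.26, -0.61, 0, 20.0]
[0.26, -0.7, 0, 24.0]
[0.26, -0.8, 0, 28.0]
[0.27, -0.89, 0, 32.0]
[0.29, -0.98, 0, 36.0]
[0.31, -1.07, 0, 40.0]
[0.34, -1.16, 0, 44.0]
[0.37, -1.25, 0, 48.0]
[0.42, -1.33, 0, 52.0]
[0.46, -1.41, 0, 56.0]
[0.51, -1.49, 0, 60.0]
[0.57, -1.56, 0, 64.0]
[0.63, -1.63, 0, 68.0]
```

Request:
jog_arm(motion=[[[-0.3,-0.2,0,-8,-1],[-0.6,0.2,0,-18,-1],[-0.75,0.7,0,-28,-1],[-0.75,1.2,0,-38,-1],[-0.6,1.63,0,-48,-1],[-0.57,1.63,0,-58,-1],[-0.57,1.63,0,-66,-1],[-0.57,1.63,0,-66,-1]]])

```text
t: 15.22
tcp_pos: [0.6038, 0.1805, 0.2835]
eef_rot: [-3.141, -0.007, -1.992]
wrist_force: [0.4, 0.5, 0.4]
opening: 0.0008
```

Request:
jog_arm(motion=[[[0.2,-0.08,0,0,-1],[0.31,-0.13,0,0,-1],[0.35,-0.15,0,0,-1],[0.32,-0.24,0,4,-1],[0.29,-0.33,0,8,-1],[0.26,-0.48,0,14.5,-1],[0.24,-0.63,0,21,-1],[0.24,-0.75,0,26,-1]]])

```text
t: 16.23
tcp_pos: [0.6124, 0.1508, 0.2832]
eef_rot: [3.139, -0.006, -1.535]
wrist_force: [-3.6, 1.4, 0.7]
opening: 0.0005
```

```bash
python3 arc.py .6124 .1508 -88 .0525 -8 -14 -20 -26 -32 -38 -44
```

```text
[0.05, -0.13, 0, 6.0]
[0.08, -0.27, 0, 12.0]
[0.12, -0.4, 0, 18.0]
[0.17, -0.53, 0, 24.0]
[0.24, -0.65, 0, 30.0]
[0.32, -0.76, 0, 36.0]
[0.41, -0.86, 0, 42.0]
```

Request:
jog_arm(motion=[[[0.05,-0.13,0,6,-1],[0.08,-0.27,0,12,-1],[0.12,-0.4,0,18,-1],[0.17,-0.53,0,24,-1]]])

```text
t: 16.73
tcp_pos: [0.6179, 0.1295, 0.2827]
eef_rot: [3.135, -0.004, -1.112]
wrist_force: [-4.2, 0.6, 1.3]
opening: 0.0005
```

Request:
jog_arm(motion=[[[0.08,-0.12,0,6,-1],[0.16,-0.24,0,12,-1],[0.25,-0.34,0,18,-1]]])

```text
t: 17.1
tcp_pos: [0.6276, 0.1153, 0.2823]
eef_rot: [3.133, -0.003, -0.793]
wrist_force: [-1.6, 0.2, 0.5]
opening: 0.0003
```

Request:
jog_arm(motion=[[[-0.4,-0.3,0.3,0,-1],[-0.8,-0.8,1.5,0,-1],[-1.6,-2.0,2.2,-6,-1],[-2.6,-3.2,2.2,-12,-1],[-3.6,-4.4,2.2,-18,-1],[-4.5,-5.7,2.2,-24,-1],[-5.4,-7.0,2.2,-30,-1],[-6.3,-8.3,2.2,-36,-1]]])

```text
t: 18.1
tcp_pos: [0.3752, -0.2147, 0.3713]
eef_rot: [3.134, -0.006, -1.426]
wrist_force: [0.4, -0.4, -0.1]
opening: 0.0006
```

```bash
python3 look.py r1.png
```

```text
[ 0.3752 -0.2147  0.3713]
('mec-depth', (array([0.6653, 0.1502]), 0.0424), np.float64(0.1433), 'mean-ray top', array([0.664 , 0.1522, 0.142 ]), (array([0.6635, 0.1512]), 0.0432))
jar axis px at z=.05/.142 if seated (np.float64(270.98002660910305), np.float64(179.92873777404253)) (np.float64(270.3428524727138), np.float64(152.99237586188548))
('mec-depth', (array([0.6693, 0.1433]), 0.0386), np.float64(0.1417), 'mean-ray top', array([0.6698, 0.1346, 0.142 ]), (array([0.6691, 0.1397]), 0.0394))
jar axis px at z=.05/.142 if seated (np.float64(308.54572266345536), np.float64(209.3814846873565)) (np.float64(310.2620592287973), np.float64(175.38084669120846))
```

View pics/r1.png

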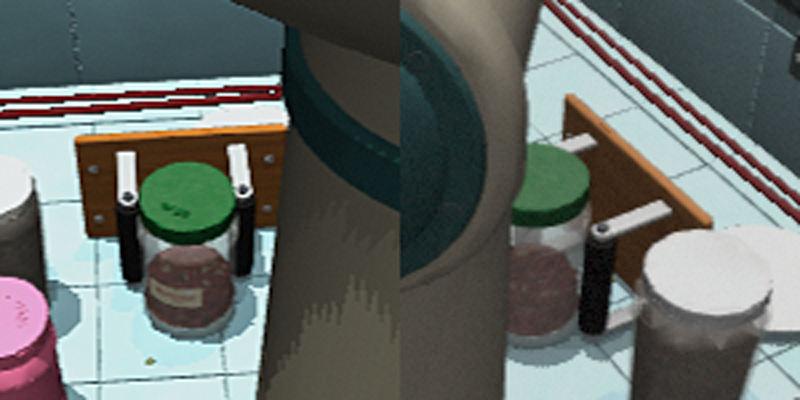

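The top view shows the label already near the front, at crop (178,291), about pixel (267,189) and slightly left of the jar's centreline. I'll measure its bearing.

```bash
cat > lab.py <<'E'
from m import *
def cyl(c,u,v,J,r=.0455):
    o,d=ray(c,u,v); a=d[:2]@d[:2]; w=o[:2]-J; b=2*w@d[:2]; q=w@w-r*r; s=(-b-np.sqrt(b*b-4*a*q))/2/a; return o+s*d
J=np.array([.6665,.152])
c=cam('top'); im=c['color'].astype(int)
hsv=cv2.cvtColor(c['color'],cv2.COLOR_RGB2HSV)
u0,v0=map(int,pix(c,(J[0]-.0455,J[1],.05))); print('front point px',u0,v0)
print(np.array([['%3d/%3d'%(hsv[v,u,1],hsv[v,u,2]) for u in range(u0-18,u0+19,3)] for v in range(v0-10,v0+12,3)]))
X=[];m=np.zeros(hsv.shape[:2],np.uint8)
for v in range(v0-16,v0+17):
    for u in range(u0-18,u0+19):
        try: p=cyl(c,u,v,J)
        except Exception: continue
        if .02<p[2]<.075 and hsv[v,u,2]>115 and np.isfinite(p).all(): m[v,u]=1
k,l,s,ce=cv2.connectedComponentsWithStats(m)
for i in range(1,k):
    if s[i,4]<15: continue
    v,u=np.nonzero(l==i); p=np.array([cyl(c,a,b,J) for a,b in zip(u,v)]); th=np.degrees(np.arctan2(p[:,1]-J[1],J[0]-p[:,0]))
    print(s[i],'theta min/med/max (+ = left)',np.percentile(th,[2,50,98]).round(1),'mid',np.percentile(th,[2,98]).mean().round(1),'z',p[:,2].min().round(3),p[:,2].max().round(3))
E
python3 lab.py
```

```text
front point px 271 194
[[' 47/ 54' ' 54/ 90' ' 90/ 68' ' 63/ 61' ' 60/ 64' ' 45/ 57' ' 81/ 72'
  ' 87/ 70' ' 85/ 72' ' 67/ 61' ' 80/ 64' ' 42/ 61' ' 32/ 79']
 [' 55/ 97' ' 46/ 88' ' 54/104' ' 53/ 91' ' 91/ 73' ' 93/ 74' ' 67/ 61'
  ' 65/ 74' ' 67/ 69' ' 77/ 66' ' 60/ 55' ' 83/ 46' ' 68/135']
 [' 57/179' ' 52/ 64' ' 40/108' ' 78/ 98' ' 61/100' ' 52/108' ' 28/110'
  ' 37/110' ' 80/ 64' ' 78/ 65' ' 75/ 61' ' 70/ 44' ' 68/132']
 [' 58/210' ' 42/ 49' ' 68/ 64' ' 41/107' ' 49/105' ' 51/106' ' 43/113'
  ' 38/115' ' 66/ 62' ' 68/ 60' ' 70/ 58' ' 57/ 49' ' 74/111']
 [' 62/223' ' 43/ 89' ' 38/ 54' ' 66/ 70' ' 59/ 65' ' 76/ 74' ' 66/ 58'
  ' 71/ 68' ' 58/ 66' ' 73/ 66' ' 62/ 49' ' 39/105' ' 72/162']
 [' 50/235' ' 41/ 87' ' 45/ 90' ' 73/ 70' ' 73/ 70' ' 62/ 70' ' 45/ 62'
  ' 64/ 68' ' 37/ 55' ' 74/ 62' ' 39/112' ' 54/ 80' ' 71/155']
 [' 53/232' ' 65/209' ' 38/ 93' ' 48/121' ' 11/ 89' ' 73/ 77' ' 59/ 61'
  ' 56/ 68' '  3/ 74' ' 39/104' ' 49/ 83' ' 68/146' ' 70/156']
 [' 49/232' ' 49/232' ' 48/243' ' 69/184' ' 42/ 92' ' 40/ 96' ' 43/100'
  ' 39/ 99' ' 45/ 91' ' 74/113' ' 71/ 94' ' 75/150' ' 75/152']]lab.py:3: RuntimeWarning: invalid value encountered in sqrt
  o,d=ray(c,u,v); a=d[:2]@d[:2]; w=o[:2]-J; b=2*w@d[:2]; q=w@w-r*r; s=(-b-np.sqrt(b*b-4*a*q))/2/a; return o+s*d
```

```bash
sed -i "s/>115/>84/; s/.02<p\[2\]<.075/.03<p[2]<.072/; /'%3d/d" lab.py; python3 lab.py 2>/dev/null
```

```text
front point px 271 194
[253 184  23  12 128] theta min/med/max (+ = left) [-9.6 19.8 69.9] mid 30.2 z 0.033 0.072
```

```bash
cat >> lab.py <<'E'
    z=p[:,2]
    for a,b in((.04,.045),(.045,.05),(.05,.055),(.055,.06)):
        w=(z>=a)&(z<b)
        if w.any(): print(a,w.sum(),th[w].min().round(),np.sort(th[w])[-4:].round(),u[w].min(),u[w].max())
cv2.imwrite('pics/lab_last.png',cv2.resize(c['color'][150:220,236:306,::-1],None,fx=6,fy=6,interpolation=cv2.INTER_CUBIC))
print([np.round(pix(c,(J[0],J[1]+s*.0455,.05))) for s in(-1,1)])
E
python3 lab.py 2>/dev/null; python3 arc.py .3752 -.2147 -81.7 .070 15; echo; python3 arc.py .6 .17 -105 .0525 15 10 5 0 -5 -10 -15 -20
```

```text
front point px 271 194
[253 184  23  12 128] theta min/med/max (+ = left) [-9.6 20.  69.9] mid 30.2 z 0.033 0.072
0.04 1 70.0 [70.] 253 253
0.045 1 70.0 [70.] 253 253
0.05 25 -10.0 [48. 52. 62. 69.] 253 275
0.055 26 -10.0 [43. 47. 52. 62.] 254 275
[array([290., 179.]), array([251., 181.])]
[5.59, 9.64, 0, -23.3]

[0.39, -0.09, 0, 0.0]
[0.37, -0.2, 0, 5.0]
[0.35, -0.32, 0, 10.0]
[0.35, -0.43, 0, 15.0]
[0.35, -0.54, 0, 20.0]
[0.37, -0.66, 0, 25.0]
[0.39, -0.77, 0, 30.0]
[0.43, -0.88, 0, 35.0]
```

View pics/lab_last.png

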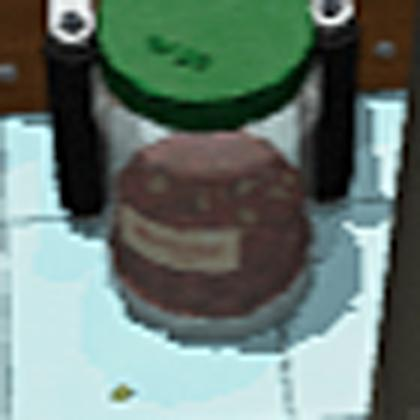

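The crop shows the label spanning x = 122–242 with the jar centred at 209. That puts the label's middle about 18° left of front, so a short stroke is next.

Request:
jog_arm(motion=[[[0.7,1.2,0,-3,-1],[1.4,2.4,0,-6,-1],[2.1,3.6,0,-9,-1],[2.8,4.8,0,-12,-1],[3.5,6.0,0,-15,-1],[4.2,7.2,0,-18,-1],[4.9,8.4,0,-21,-1],[5.6,9.6,0,-23,-1]]])

```text
t: 19.35
tcp_pos: [0.6007, 0.175, 0.3709]
eef_rot: [3.134, -0.004, -1.822]
wrist_force: [0.5, -0.1, -0.1]
opening: 0.0006
```

Request:
jog_arm(motion=[[[0,0,-1.0,0,-1],[0,0,-1.9,0,-1],[0,0,-2.2,0,-1],[0,0,-2.2,0,-1]]])

```text
t: 19.85
tcp_pos: [0.6003, 0.1762, 0.2827]
eef_rot: [3.133, -0.004, -1.82]
wrist_force: [-0.8, 0.3, 0.2]
opening: 0.0002
```

Request:
jog_arm(motion=[[[0.2,-0.13,0,0,-1],[0.33,-0.22,0,0,-1],[0.38,-0.24,0,0,-1],[0.36,-0.35,0,5,-1],[0.34,-0.47,0,10,-1],[0.34,-0.58,0,15,-1],[0.34,-0.7,0,19,-1],[0.36,-0.81,0,24,-1]]])

```text
t: 20.85
tcp_pos: [0.6143, 0.1435, 0.2827]
eef_rot: [3.132, -0.003, -1.399]
wrist_force: [-2.0, 1.1, 0.3]
opening: 0.0005
```

Request:
jog_arm(motion=[[[-0.5,0,0.2,0,-1],[-0.9,-0.6,1.5,0,-1],[-1.6,-2.0,2.2,0,-1],[-2.6,-3.2,2.2,0,-1],[-3.5,-4.6,2.2,0,-1],[-4.4,-6.0,2.2,0,-1],[-5.3,-7.4,2.2,0,-1],[-6.1,-8.8,2.2,0,-1]]])

```text
t: 21.85
tcp_pos: [0.3779, -0.1921, 0.3717]
eef_rot: [3.133, -0.005, -1.4]
wrist_force: [1.3, -1.1, 0.6]
opening: 0.0008
```

```bash
python3 lab.py 2>/dev/null;python3 look.py r2.png
```

```text
front point px 271 194
[253 184  23  12 129] theta min/med/max (+ = left) [-9.6 19.9 69.9] mid 30.2 z 0.033 0.072
0.04 1 70.0 [70.] 253 253
0.045 2 -1.0 [-1. 70.] 253 272
0.05 25 -10.0 [48. 52. 62. 69.] 253 275
0.055 26 -10.0 [43. 47. 52. 62.] 254 275
[array([290., 179.]), array([251., 181.])]
[ 0.3749 -0.1977  0.3716]
('mec-depth', (array([0.6644, 0.1522]), 0.042), np.float64(0.1432), 'mean-ray top', array([0.6642, 0.1525, 0.142 ]), (array([0.6637, 0.1515]), 0.0429))
jar axis px at z=.05/.142 if seated (np.float64(270.98002660910305), np.float64(179.92873777404253)) (np.float64(270.3428524727138), np.float64(152.99237586188548))
('mec-depth', (array([0.6651, 0.1473]), 0.0392), np.float64(0.1419), 'mean-ray top', array([0.6602, 0.1412, 0.142 ]), (array([0.6647, 0.1452]), 0.0401))
jar axis px at z=.05/.142 if seated (np.float64(308.54572266345536), np.float64(209.3814846873565)) (np.float64(310.2620592287973), np.float64(175.38084669120846))
```

View pics/lab_last.png

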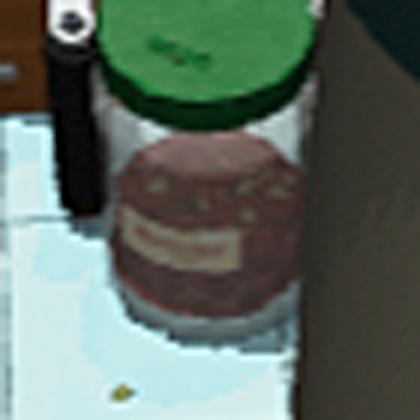

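No rotation this time: the label is still at x = 122–242. Contact was only 2 N because the tool has tilted slightly, so it slipped. I'll repeat with the pressure checked before stroking.

```bash
python3 arc.py .3749 -.1977 -80.2 .066 15
```

```text
[5.7, 9.19, 0, -24.8]
```

Request:
jog_arm(motion=[[[0.7,1.1,0,-3,-1],[1.4,2.3,0,-6,-1],[2.1,3.5,0,-9,-1],[2.8,4.7,0,-12,-1],[3.5,5.9,0,-15,-1],[4.2,7.1,0,-18,-1],[4.9,8.2,0,-21,-1],[5.6,9.2,0,-24,-1]]])

```text
t: 23.0
tcp_pos: [0.6014, 0.1789, 0.3719]
eef_rot: [3.132, -0.004, -1.826]
wrist_force: [-0.0, -0.3, 1.0]
opening: 0.0003
```

Request:
jog_arm(motion=[[[0,0,-1.0,0,-1],[0,0,-1.9,0,-1],[0,0,-2.2,0,-1],[0,0,-2.2,0,-1]]])

```text
t: 23.5
tcp_pos: [0.6009, 0.1799, 0.2839]
eef_rot: [3.132, -0.004, -1.825]
wrist_force: [0.4, 0.7, 0.4]
opening: 0.0006
```

Request:
jog_arm(motion=[[[0.1,-0.2,0,0,-1],[0.25,-0.32,0,0,-1],[0.36,-0.335,0,0,-1],[0.4,-0.345,0,0,-1],[0.4,-0.345,0,0,-1]]])

```text
t: 24.12
tcp_pos: [0.6162, 0.1661, 0.284]
eef_rot: [3.129, -0.004, -1.825]
wrist_force: [-4.9, 0.6, 3.3]
opening: 0.0005
```

```bash
python3 arc.py .6162 .1661 -104.6 .0505 15 11 7 3 -1 -5 -9 -13
```

```text
[0.04, -0.01, 0, -0.4]
[0.02, -0.09, 0, 3.6]
[0.0, -0.18, 0, 7.6]
[-0.0, -0.27, 0, 11.6]
[-0.0, -0.35, 0, 15.6]
[-0.0, -0.44, 0, 19.6]
[0.01, -0.53, 0, 23.6]
[0.03, -0.62, 0, 27.6]
```

Request:
jog_arm(motion=[[[0.04,-0.01,0,0,-1],[0.03,-0.09,0,4,-1],[0.01,-0.18,0,8,-1],[0.0,-0.27,0,12,-1]]])

```text
t: 24.62
tcp_pos: [0.615, 0.1563, 0.284]
eef_rot: [3.126, -0.002, -1.613]
wrist_force: [-5.4, 2.0, 4.4]
opening: 0.0006
```

Request:
jog_arm(motion=[[[0.035,-0.08,0,4,-1],[0.035,-0.17,0,8,-1],[0.045,-0.26,0,12,-1],[0.06,-0.35,0,16,-1]]])

```text
t: 25.12
tcp_pos: [0.6161, 0.1428, 0.2838]
eef_rot: [3.123, -0.001, -1.331]
wrist_force: [-6.2, 1.6, 4.1]
opening: 0.0005
```

Look again after backing off radially.

Request:
jog_arm(motion=[[[-0.5,-0.05,0.2,0,-1],[-0.9,-0.6,1.5,0,-1],[-1.6,-2.0,2.2,0,-1],[-2.6,-3.2,2.2,0,-1],[-3.5,-4.6,2.2,0,-1],[-4.4,-6.0,2.2,0,-1],[-5.4,-7.5,2.2,0,-1],[-6.2,-9.0,2.2,0,-1]]])

```text
t: 26.12
tcp_pos: [0.3814, -0.1942, 0.3722]
eef_rot: [3.125, -0.004, -1.331]
wrist_force: [0.9, -0.5, 0.7]
opening: 0.0006
```

```bash
python3 lab.py 2>/dev/null
```

```text
front point px 271 194
[262 187  21   9 124] theta min/med/max (+ = left) [-32.2  -0.7  29.1] mid -1.6 z 0.05 0.072
0.045 1 11.0 [11.] 268 268
0.05 24 -32.0 [23. 23. 26. 29.] 262 282
0.055 28 -32.0 [23. 26. 29. 29.] 262 282
[array([290., 179.]), array([251., 181.])]
```

View pics/lab_last.png

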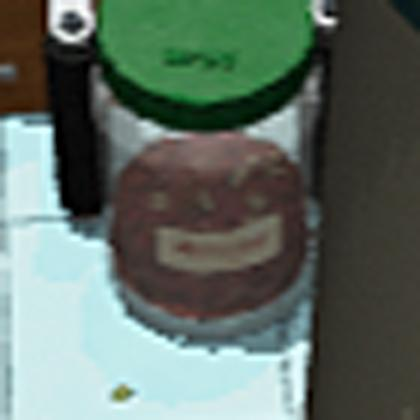

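The label now spans x = 155–283 about the jar centre at 209. Its measured middle is at θ = -1.6°, and the bay's front is about -0.4°. I'll move well clear for a final check of seating, tilt and the neighbours.

Request:
jog_arm(motion=[[[-1.0,-1.0,0.5,0,-1],[-2.0,-2.2,1.0,0,-1],[-3.0,-3.6,1.0,0,-1],[-3.6,-5.0,1.0,0,-1],[-4.0,-6.4,1.0,0,-1],[-4.2,-7.5,1.0,0,-1],[-4.2,-8.0,1.0,0,-1],[-4.2,-8.0,1.0,0,-1]]])

```text
t: 27.18
tcp_pos: [0.2105, -0.5218, 0.4115]
eef_rot: [3.119, -0.011, -1.337]
wrist_force: [-0.4, 0.4, 0.0]
opening: 0.0004
```

```bash
python3 lab.py 2>/dev/null; python3 look.py fin.png; python3 - <<'E'
from m import *
for n in('scene','top'):
    c=cam(n);P=cloud(c)
    for nm,p,h in(('tall',(.671,.311),.163),('wide',(.695,-.013),.167)):
        m=(np.hypot(P[...,0]-p[0],P[...,1]-p[1])<.06)&(abs(P[...,2]-h)<.006); print(n,nm,circ(P[m]))
E
```

```text
front point px 271 194
[262 187  20   8  90] theta min/med/max (+ = left) [-28.7  -0.8  26.1] mid -1.3 z 0.052 0.072
0.05 15 -25.0 [14. 17. 23. 26.] 263 280
0.055 25 -29.0 [20. 20. 23. 26.] 263 281
[array([290., 179.]), array([251., 181.])]
[ 0.2107 -0.5204  0.4117]
('mec-depth', (array([0.6654, 0.151 ]), 0.0423), np.float64(0.1434), 'mean-ray top', array([0.6653, 0.152 , 0.142 ]), (array([0.666 , 0.1523]), 0.0413))
jar axis px at z=.05/.142 if seated (np.float64(270.98002660910305), np.float64(179.92873777404253)) (np.float64(270.3428524727138), np.float64(152.99237586188548))
('mec-depth', (array([0.6671, 0.148 ]), 0.0407), np.float64(0.1419), 'mean-ray top', array([0.6645, 0.1446, 0.142 ]), (array([0.6646, 0.1474]), 0.0414))
jar axis px at z=.05/.142 if seated (np.float64(308.54572266345536), np.float64(209.3814846873565)) (np.float64(310.2620592287973), np.float64(175.38084669120846))
scene tall (array([0.6716, 0.311 ]), 0.0374)
scene wide (array([ 0.6945, -0.013 ]), 0.0439)
top tall (array([0.671 , 0.3122]), 0.0372)
top wide (array([ 0.6929, -0.0152]), 0.0433)
```

View pics/fin.png

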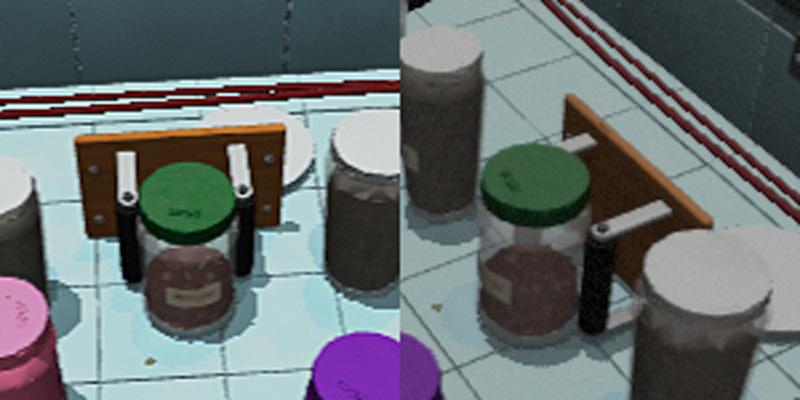

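The final picture shows the jar upright between both rollers, with the label at the front (crop 193,296) and the neighbours where they stood. Handing in.

```bash
python3 -c "
from rig import manip; print(manip.close_job())"
```

```text
the job is handed in; nothing more can be done
None
```

The jar is in its bay with its label facing the open front, and I handed the job in at about 27 s of robot time.

I slid the green-lidded jar in with two fingers at about 65 mm height until the force rose to about 5 N against the rollers. I then rolled it counter-clockwise with the shut fingertip. The forces I read while pushing and rolling stayed below about 9 N, but they were taken only at the end of each move, so I can't rule out a higher peak in between.

**Last checks:**
- **Seating:** in the top view the jar's axis is at about (0.666, 0.151), against a bay origin of (0.667, 0.151). It stands upright with its lid top at the right height. Contact with both rollers is inferred from these positions and the picture.
- **Label:** its middle measures about 1.3° right of straight ahead of the robot, so about 1° off the bay's own front. I put the accuracy at ±2–3°.
- **Neighbours:** both bystander jars are within about 2 mm of where they started, which is the camera's accuracy.
- **Robot:** it is well clear and touching nothing.

**What went wrong or disagreed:**
- One short stroke slipped at about 2 N and turned nothing, so I repeated it with more pressure.
- The scene camera puts the lid about 3 mm further right than the top camera does. It also read the jar 2.5–5 mm to the right of the top camera before the push, so I took this as calibration error.

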